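# Latch the touch mixer's frame and hold the stain flask down in its sprung ring

### The arm

A 7-joint arm with a two-finger parallel gripper is mounted at the origin on the work surface. World frame = base frame: x ahead of the robot, y to its left, z up, the work surface at z = 0. Lengths are in m, angles in rad, forces in N, time in s.
With the tool pointing down it reaches from about 0.425 to 0.95 m from the base axis. Payload 4.7 kg.
Tool frame: the origin (TCP) lies midway between the tips of the shut fingers; the grasp point (between the pads) lies 19 mm behind it (robot.grip_point_offset is the distance from the TCP to the grasp point, in m); z points along the fingers, y is the line along which they close (so a half turn about z gives the same grasp; the last joint's range is limited). The gripper opens to 87 mm and grips with 3 to 60 N. Pads are 19 mm wide; open, the fingers measure 117 mm over their backs; the gripper's body (75 mm by 190 mm) begins 51 mm behind the grasp point.
Start: joints at [-1.324, 0.469, -0.049, 1.532, 0.024, 1.141, -0.082], TCP at [0.184, 0.65, 0.223] pointing down, gripper open.
Joint ranges: [-2.59, 2.59], [-0.33, 1.99], [-1.39, 1.29], [0.1, 2.45], [-1.04, 4.18], [0.21, 1.99], [-2.66, 2.66]. Speed limits (rad/s): [2.57, 2.57, 3.14, 3.14, 3.14, 3.14, 3.14].

### API

Orientations are given as [roll, pitch, yaw] about the fixed x, y, z axes, in that order (R = Rz(yaw) Ry(pitch) Rx(roll)).
In Python, from cell import robot gives the robot as it stands. The module is installed in compiled form; this text tells all that it offers.
- The arm moves only by the shell command python3 -m crank 'ROWS'. ROWS is JSON, a list of rows, each a list of 7 numbers: the shift along the tool's x, y, z in m, then the turn, a rotation vector about the tool's x, y, z in rad, then the opening, from 0 (shut) to 1 (fully open). In form: [[dx, dy, dz, wx, wy, wz, gripper], ...]. A call has 1 to 5 rows; each row shifts and turns the commanded pose from where the row before left it, along the tool's axes as they then stand; what a row does not reach is not made up. A row lasts 1/10 s, in which the tool goes at most 50 mm and 8.59 degrees, less where a joint would pass 70% of its speed; a pose out of reach is approached as far as the arm can. A call is refused whole if a number of a shift passes 0.05 or a number of a turn 0.15, either way. A call with a gripper value outside its range is refused whole. The fingers move at their own pace and stop on an object; the grip force is fixed at half the most. Time passes only in rows, so rows that do not move let the fingers close. It gives the time, the measured TCP pose, the force, the opening and the grip force at its end, in the units of the state.
- robot.get_state(): the state, without advancing time (a new reading comes with each control period).
- robot.snapshot(name): name is "side" or "top" or "wrist"; returns a dict with "image" (480x640x3 uint8, blue, green, red), "fx", "fy", "cx", "cy" (pixels), "rvec" (rotation vector, rad) and "tvec" (3), from world to camera coordinates, as OpenCV has them. Camera axes: x right, y down, z forward; pixel columns grow to the right and rows downward; lengths in m; the calibration is good to about 2 mm. A picture is of the moment at which its call begins. There is no depth.
- robot.sign_off(): hands the job in; it is judged then, once.
Trained networks look in a picture, given as the dict that the camera call returned (one of the last four; its "shot" number tells which), for a name from the list of things; names that differ only in an ending like _2 or _b are one class to them, and where a whole thing is asked for, a point or a joint stands for the part that bears it (a point fixed in the world has none). Each returns a list of dicts, best first, with "p" (0 to 1); they miss things now and then, are a little off and sometimes report something else, mostly with a low value. They report only what shows in the picture. A call takes as long as a camera call. They do not tell look-alikes from the thing itself.
- robot.cut_out(picture, query): "pixels" (480x640 bool, what is visible of it) and "pixel" ([row, column] in pixels, amid what is visible of it).
- robot.tip_of(picture, query): "pixel" ([row, column] in pixels: a listed point, or the origin of a listed thing).
The state is a dict: "clock": time; "joint_pos": joint angles; "joint_vel": joint speeds; "joint_torque": joint torques, N m; "tcp_pos": TCP position; "ee_rot": TCP orientation; "wrist_force": force on the tool from outside, world axes, zero at the start; "ft_torque": the same for the moment, N m; "opening": opening from 0.0 (shut) to 1.0 (fully open); "grip_force": force on a finger pad.
Only numpy, scipy, OpenCV 4.12 (cv2) and the standard library are available. Lean on these libraries where they do the work, as an engineer would, in place of code of your own. Each camera call takes 0.05 s, during which the arm holds its last target. There are 200 camera calls.

### The job

Get the amber flask of wood stain onto the green touch mixer, which runs only while a flask is held down in it. First turn the brass turnbutton (the one with a red peg) all the way in, so that it lies over the steel clamp frame; then set the amber flask upright in the black spring ring, press it gently all the way down against the spring, and finish while still holding it pressed down there. The flask is glass, so do not ram it, and leave the green flask, the glue bottle and the wood offcut where they are.

Things in the scene. Friction and masses are not known exactly. Their poses are not given: they have to be found in the camera images.
- amber_flask_mid (a point): Point half-way up the loose amber glass flask, on its axis (z up the flask), 67.5 mm above its foot. The flask weighs about 0.17 to 0.33 kg and is 135 mm high: a ball 76 mm across with a small flat foot (ball centre 35 mm below this point), a straight round neck 29 mm across from 0 to 54 mm above this point, and a cork stopper 25 mm across on top, up to 67 mm above this point. It stands on the bench.
- green_flask_mid (a point): The same point of a bystander flask of the same shape and size in green glass. Leave it alone.
- glue_mid (a point): Point half-way up a bystander white glue bottle, 56 mm across and 130 mm high, orange cap. Leave it alone.
- offcut_mid (a point): Centre of a bystander brown wood offcut, 45 x 90 x 40 mm, lying on the bench. Leave it alone.
- mixer: Green touch mixer, fixed to the bench: a box 210 (x) x 170 (y) mm whose flat top is 65 mm above the bench; origin at the centre of its underside. Its -x side (black knob, vents) is the front, more or less towards the robot. A steel clamp frame 5 mm thick lies on its top round the cradle, and a brass turnbutton is on the strip in front of the frame, at the left (+y). The cradle's axis is vertical, 35 mm from the origin along mixer +x, y = 0.
- pivot (a point): Point on the vertical pivot axis of the turnbutton, at the height of the middle of the red peg (92.5 mm above the bench); on the mixer at x = -80, y = +55 mm.
- peg (a point): Middle of the turnbutton's upright red peg (14 mm across, 26 mm high, from 79.5 to 105.5 mm above the bench), 45 mm from the pivot; it moves with the turnbutton. The turnbutton itself is a flat brass bar 16 mm wide and 9 mm thick, its underside 70.5 mm above the bench.
- turnbutton (a joint): Angle of the turnbutton in rad: 0 = open, the peg lies from the pivot towards mixer -y, in front of the frame; 1.57 = fully in against its stop, the peg lies from the pivot towards mixer +x, over the frame (turning anticlockwise seen from above). It starts between 0 and 0.4, stays where it is left and needs about 1 N at the peg.
- cradle_ring (a point): Centre of the black spring ring, on its axis, in the plane of the middle of its round bar: bar 10 mm thick, ring 78 mm outside and 58 mm inside. Unpressed it is 103 mm above the bench; it moves with the ring. A flask seated upright in the ring has its half-way point 61 mm above this point, on the axis.
- cradle (a joint): How far the ring is pressed down, in m: 0 = up, 0.022 = all the way down against its stop; from 0.016 on it counts as down. The spring needs about 5 N to begin to move and about 13 N all the way down (a flask's own weight is part of this but does not move it).
Mind the look-alikes: they are no part of the job. Leave any pink look-alike of the part that bears amber_flask_mid alone.

How it is judged:
On the way, in this order (a step that is already met when the one before it is completed fails the run):
1. the turnbutton is turned in over the clamp frame before the amber flask is put in the ring (value of joint turnbutton above 1.4 rad and distance between amber_flask_mid and cradle_ring above 0.1 m), for 0.2 s.
2. the amber flask sits upright in the ring and is pressed down (value of joint cradle above 0.016 m and horizontal distance between amber_flask_mid and cradle_ring below 0.01 m and angle between amber_flask_mid's own z axis and vertical below 0.15 rad and contact force between amber_flask and cradle above 5 N), for 0.2 s.
At the end, for the whole second after the job is handed in: Turnbutton joint above 1.4 rad; ring pressed at least 16 of 22 mm by the amber flask, which is seated (within 10 mm of the axis, mid point 56 to 66 mm above the ring centre), upright within 0.15 rad, still, pressing the ring with over 5 N and held by the robot with over 3 N (all of step 2 and value of joint turnbutton above 1.4 rad and z of amber_flask_mid in the frame of cradle_ring between 0.056 and 0.066 m and contact force between any of the fingers, the arm and amber_flask above 3 N and linear speed of amber_flask below 0.02 m/s); the arm keeps its last pose, push and grip.
It fails at once if the glass flask is rammed into the ring with over 60 N (contact force between amber_flask and cradle above 60 N).
It fails at once if the green flask is moved over 30 mm (distance of green_flask_mid from where it was at the start of the episode above 0.03 m).
It fails at once if the glue bottle is moved over 30 mm (distance of glue_mid from where it was at the start of the episode above 0.03 m).
It fails at once if the offcut is moved over 30 mm (distance of offcut_mid from where it was at the start of the episode above 0.03 m).
It also fails if it takes over 54 s, if anything falls off the work surface, if the arm or the gripper's body presses on something with over 40 N, if the wrist force passes 120 N, or if a joint passes its speed limit or range.

## Working session

There is one attempt and no reset: what is moved stays moved. The work goes in short steps, Python scripts to look and compute and a shell command to move; the robot and the scene stay as the last step left them, time stands still between calls to the robot, and variables do not carry over. Pictures are saved under pics/ and viewed, at most 12 in all, crops included, and the job is handed in when it is done.

```bash
mkdir -p pics; cat > h.py <<'E'
import numpy as np, cv2
from cell import robot
Q=["amber_flask_mid","green_flask_mid","glue_mid","offcut_mid","mixer","pivot","peg","cradle_ring"]
def ray(p,px):
    R=cv2.Rodrigues(np.array(p["rvec"],float))[0]; t=np.array(p["tvec"],float).ravel()
    d=R.T@np.array([(px[1]-p["cx"])/p["fx"],(px[0]-p["cy"])/p["fy"],1]); return -R.T@t,d/np.linalg.norm(d)
def atz(p,px,z):
    c,d=ray(p,px); return c+d*(z-c[2])/d[2]
def tri(l):
    A=np.zeros((3,3));b=np.zeros(3)
    for p,px in l:
        c,d=ray(p,px);M=np.eye(3)-np.outer(d,d);A+=M;b+=M@c
    return np.linalg.solve(A,b)
def proj(p,X): 
    u=cv2.projectPoints(np.array([X],float),np.array(p["rvec"],float),np.array(p["tvec"],float),np.array([[p["fx"],0,p["cx"]],[0,p["fy"],p["cy"]],[0,0,1.]]),None)[0][0,0]; return u[::-1]
E
python3 - <<'E'
from h import *
np.set_printoptions(precision=3,suppress=True)
ps={}
H=dict(amber_flask_mid=.0675,green_flask_mid=.0675,glue_mid=.065,offcut_mid=.02,mixer=0,pivot=.0925,peg=.0925,cradle_ring=.103)
for n in("side","top"):
    p=robot.snapshot(n);cv2.imwrite(f"pics/{n}0.png",p["image"])
    for q in Q:
        for r in robot.tip_of(p,q)[:4]: print(n,q,round(r["p"],2),np.round(r["pixel"]),atz(p,r["pixel"],H[q]))
s=robot.get_state();print(s["clock"],s["tcp_pos"],s["ee_rot"])
E
```

```text
side amber_flask_mid 0.73 [258. 212.] [0.336 0.144 0.068]
side amber_flask_mid 0.7 [247. 286.] [0.459 0.095 0.068]
side amber_flask_mid 0.69 [289. 252.] [0.354 0.039 0.068]
side green_flask_mid 0.77 [184. 235.] [0.485 0.322 0.068]
side glue_mid 0.83 [211. 346.] [0.618 0.116 0.065]
side offcut_mid 0.78 [187. 300.] [0.628 0.289 0.02 ]
side mixer 0.92 [338. 431.] [ 0.572 -0.177  0.   ]
side pivot 0.59 [299. 381.] [ 0.497 -0.122  0.093]
side peg 0.96 [316. 405.] [ 0.504 -0.17   0.093]
side cradle_ring 0.92 [288. 458.] [ 0.607 -0.182  0.103]
top amber_flask_mid 0.91 [255. 278.] [0.468 0.113 0.068]
top amber_flask_mid 0.73 [330. 322.] [0.35  0.042 0.068]
top amber_flask_mid 0.57 [340. 253.] [0.333 0.15  0.068]
top green_flask_mid 0.88 [244. 144.] [0.481 0.326 0.068]
top glue_mid 0.71 [163. 275.] [0.617 0.122 0.065]
top glue_mid 0.28 [164. 175.] [0.612 0.283 0.065]
top offcut_mid 0.82 [165. 175.] [0.622 0.295 0.02 ]
top mixer 0.87 [201. 444.] [ 0.57  -0.174  0.   ]
top pivot 0.64 [238. 427.] [ 0.496 -0.121  0.093]
top peg 0.83 [240. 454.] [ 0.493 -0.164  0.093]
top cradle_ring 0.69 [166. 459.] [ 0.609 -0.17   0.103]
0.9 [0.184 0.65  0.223] [ 3.141 -0.     2.866]
```

View pics/side0.png

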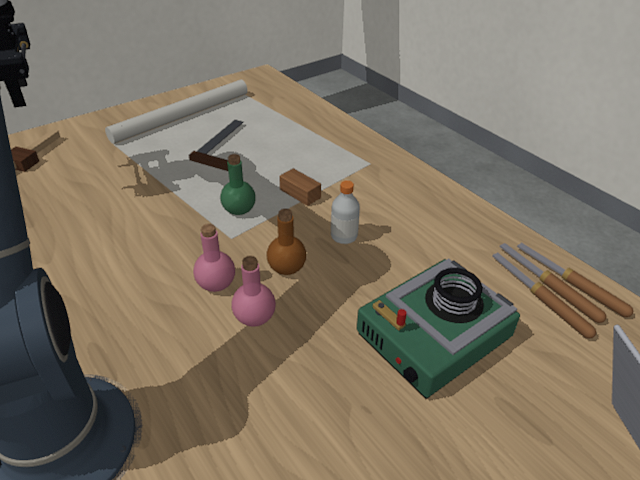

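View pics/top0.png

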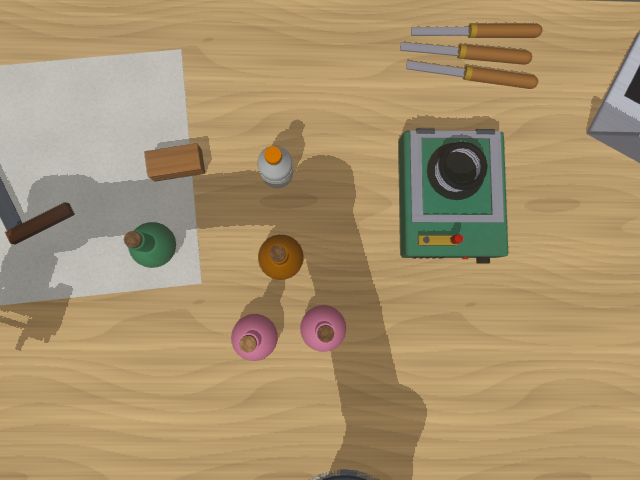

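```bash
python3 - <<'E'
import cv2
i=cv2.imread("pics/side0.png")[190:350,160:340]
cv2.imwrite("pics/crop0.png",cv2.resize(i,None,fx=3.5,fy=3.5,interpolation=3))
E
```

```text
(no output)
```

View pics/crop0.png

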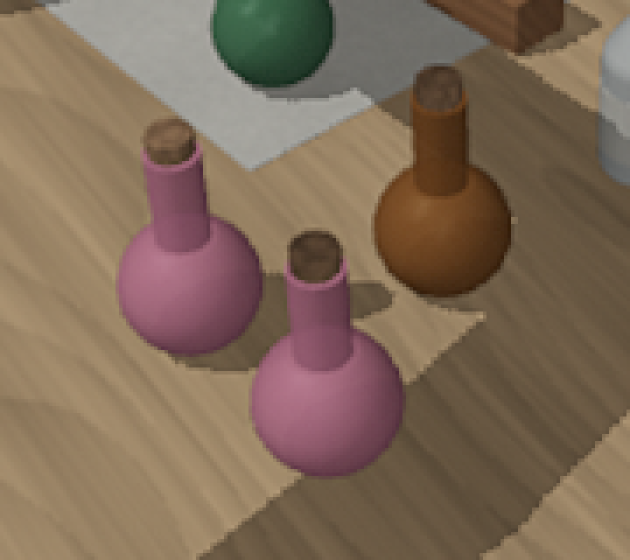

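Side: the amber flask is at about (row 247, col 286). The candidates are pink flasks at (258,212) and (289,252), and the amber one. The green flask is at (184,235), so the crop leaves only the amber one matching. Top: amber flask (255,278), turnbutton peg (240,454), ring (166,459). I'll start with a turn to yaw π/2 and a move towards the centre.

```bash

python3 -m crank '[[0,0,-0.01,0,0,0.145,1],[0,0,-0.01,0,0,0.145,1],[0,0,-0.01,0,0,0.145,1],[0,0,-0.01,0,0,0.145,1],[0,0,-0.01,0,0,0.145,1]]' >/dev/null
python3 -m crank '[[0,0,-0.01,0,0,0.145,1],[0,0,-0.01,0,0,0.145,1],[0,0,-0.01,0,0,0.145,1],[0,0,0,0,0,0.135,1]]'
python3 -m crank '[[-0.042,0.02,0,0,0,0,1],[-0.042,0.02,0,0,0,0,1],[-0.042,0.02,0,0,0,0,1],[-0.042,0.02,0,0,0,0,1],[-0.042,0.02,0,0,0,0,1]]'
```

```text
clock: 1.8
tcp_pos: [0.184, 0.6503, 0.3044]
ee_rot: [3.141, -0.003, 1.565]
wrist_force: [0.0, -0.5, -0.1]
opening: 1.001
grip_force: 0.0
clock: 2.3
tcp_pos: [0.2844, 0.4377, 0.3027]
ee_rot: [3.141, -0.001, 1.571]
wrist_force: [1.2, -0.3, 0.5]
opening: 0.999
grip_force: 0.0
```

```bash

python3 -m crank '[[-0.042,0.02,0,0,0,0,1],[-0.042,0.02,0,0,0,0,1],[-0.042,0.02,0,0,0,0,1],[-0.042,0.02,0,0,0,0,1],[-0.042,0.02,0,0,0,0,1]]' >/dev/null
python3 -m crank '[[-0.042,0.02,0,0,0,0,1],[-0.042,0.005,0,0,0,0,1],[-0.042,0,0,0,0,0,1],[0,0,0,0,0,0,1]]'
cat >> h.py <<'E'
np.set_printoptions(precision=4,suppress=True)
H=dict(amber_flask_mid=.0675,green_flask_mid=.0675,glue_mid=.065,offcut_mid=.02,mixer=0,pivot=.0925,peg=.0925,cradle_ring=.103)
E
python3 - <<'E'
from h import *
p=robot.snapshot("wrist");cv2.imwrite("pics/w1.png",p["image"])
for q in Q:
    for r in robot.tip_of(p,q)[:3]: print(q,round(r["p"],2),np.round(r["pixel"]),atz(p,r["pixel"],H[q]))
E
```

```text
clock: 3.2
tcp_pos: [0.409, 0.0977, 0.3029]
ee_rot: [3.141, -0.001, 1.561]
wrist_force: [-0.0, 0.2, 0.8]
opening: 0.998
grip_force: 0.0
amber_flask_mid 0.94 [261. 268.] [0.3533 0.0349 0.0675]
amber_flask_mid 0.87 [187. 380.] [0.4711 0.1135 0.0675]
amber_flask_mid 0.71 [148. 247.] [0.3374 0.1543 0.0675]
green_flask_mid 0.39 [390. 443.] [ 0.5534 -0.1282  0.0675]
offcut_mid 0.7 [  0. 530.] [0.6258 0.2956 0.02  ]
mixer 0.69 [388. 444.] [ 0.5787 -0.1755  0.    ]
```

View pics/w1.png

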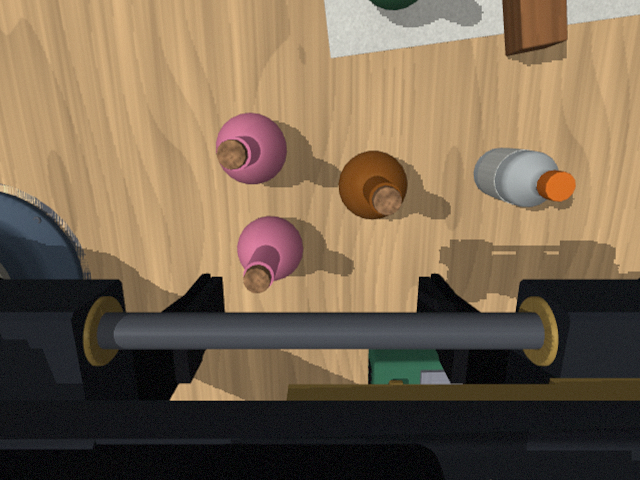

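The amber flask is at (187,378). The pink ones are at (148,251) and (248,270), and the glue bottle at (175,520). Next I'll look at the mixer from close by.

```bash

python3 - <<'E'
from h import *
p=robot.snapshot("wrist")
for z,px in ((.1345,[201,388]),(.0325,[185,373])): print(atz(p,px,z))
E
python3 -m crank '[[-0.042,0.014,0,0,0,0,0.28],[-0.042,0.014,0,0,0,0,0.28],[-0.042,0.014,0,0,0,0,0.28],[-0.042,0.014,0,0,0,0,0.28],[-0.042,0.014,0,0,0,0,0.28]]' >/dev/null
python3 -m crank '[[-0.042,0.01,0,0,0,0,0.28],[-0.042,0.01,0,0,0,0,0.28],[-0.042,0,0,0,0,0,0.28],[0,0,0,0,0,0,0.28]]'
python3 - <<'E'
from h import *
P=[robot.snapshot(n) for n in("wrist","side","top")];cv2.imwrite("pics/w2.png",P[0]["image"])
for q in Q[4:]:
    l=[]
    for p in P:
        r=robot.tip_of(p,q)
        if r: l.append((p,r[0]["pixel"]));print(q,round(r[0]["p"],2),np.round(r[0]["pixel"]),atz(p,r[0]["pixel"],H[q]))
    if len(l)>1: print("   tri",tri(l))
E
```

```text
[0.4679 0.1181 0.1345]
[0.4683 0.118  0.0325]
clock: 4.6
tcp_pos: [0.4971, -0.2393, 0.3027]
ee_rot: [-3.141, 0.005, 1.561]
wrist_force: [-0.5, 0.3, -0.9]
opening: 0.309
grip_force: 0.0
mixer 0.73 [136. 387.] [ 0.5756 -0.1762  0.    ]
mixer 0.61 [336. 431.] [ 0.5744 -0.1749  0.    ]
mixer 0.65 [201. 446.] [ 0.5706 -0.1766  0.    ]
   tri [ 0.5727 -0.1761  0.0023]
pivot 0.56 [ 76. 315.] [ 0.4946 -0.1212  0.0925]
pivot 0.73 [296. 380.] [ 0.5003 -0.1152  0.0925]
pivot 0.69 [242. 428.] [ 0.4896 -0.1227  0.0925]
   tri [ 0.4923 -0.1216  0.1016]
peg 0.6 [130. 316.] [ 0.4947 -0.168   0.0925]
peg 0.65 [315. 402.] [ 0.5014 -0.1649  0.0925]
peg 0.9 [241. 457.] [ 0.491  -0.1678  0.0925]
   tri [ 0.4938 -0.1678  0.099 ]
cradle_ring 0.66 [288. 461.] [ 0.6095 -0.1854  0.103 ]
cradle_ring 0.97 [165. 463.] [ 0.6112 -0.1757  0.103 ]
   tri [ 0.6151 -0.1797  0.0943]
```

View pics/w2.png

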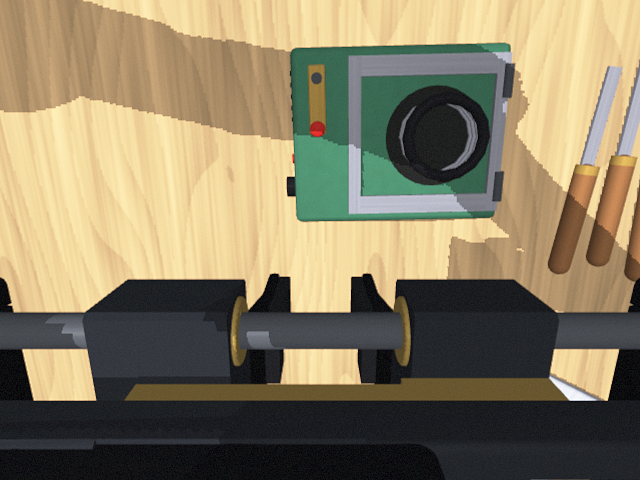

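Wrist view: peg (130,316), pivot (76,316), ring centre about (135,440), and the mixer is nearly aligned with the world. I'll lower the part-open fingers around the peg.

```bash

python3 -m crank '[[0.036,-0.0015,0,0,0,0,0.36],[0.036,-0.001,0.02,0,0,0,0.36],[0,0,0.045,0,0,0,0.36],[0,0,0.045,0,0,0,0.36],[0,0,0.02,0,0,0,0.36]]'
python3 - <<'E'
from h import *
P=[robot.snapshot(n) for n in("wrist","side","top")]
for p in P: print([ (np.round(r["pixel"]),atz(p,r["pixel"],.0925)) for r in robot.tip_of(p,"peg")[:1]])
p=P[0];c=p["image"]
cv2.imwrite("pics/w3.png",cv2.hconcat([c,P[1]["image"][200:440,320:560].repeat(2,0).repeat(2,1)])[:, 240:240+800])
print(robot.get_state()["tcp_pos"])
E
```

```text
clock: 5.85
tcp_pos: [0.4942, -0.1589, 0.1691]
ee_rot: [-3.136, -0.001, 1.572]
wrist_force: [0.2, -0.2, 0.3]
opening: 0.357
grip_force: 0.0
[(array([260., 320.]), array([ 0.495 , -0.1677,  0.0925]))]
[(array([312., 404.]), array([ 0.5076, -0.1635,  0.0925]))]
[(array([239., 458.]), array([ 0.495 , -0.1702,  0.0925]))]
[ 0.4975 -0.1612  0.1741]
```

View pics/w3.png

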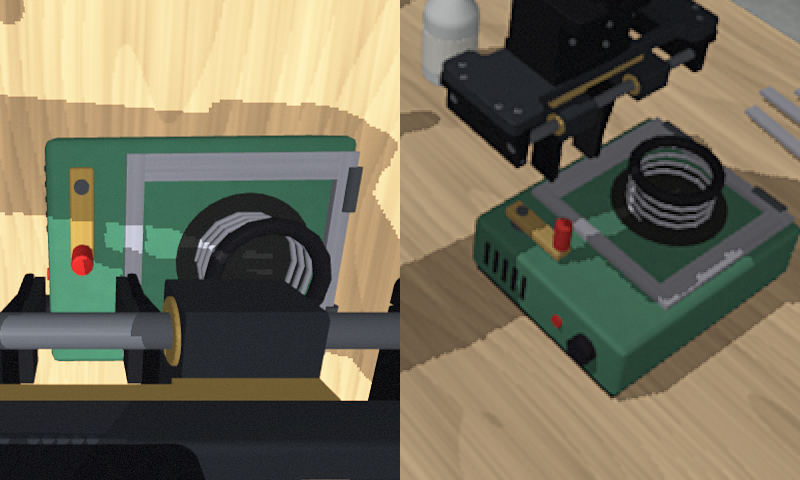

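Peg (260,322 in the full wrist image) lies between the two fingers; correcting y slightly and descending.

```bash

python3 -m crank '[[-0.006,-0.001,0.02,0,0,0,0.36],[0,0,0.03,0,0,0,0.36],[0,0,0.03,0,0,0,0.36],[0,0,0.005,0,0,0,0.36],[0,0,0,0,0,0,0.36]]'
python3 - <<'E'
from h import *
for i in range(3):
    p=robot.snapshot("side"); s=robot.get_state();print(s["tcp_pos"],s["ee_rot"],s["wrist_force"])
# tool-frame rows for arc: yaw pi/2+a, pos = piv + r*(sin a,-cos a)
n=11
for lead in (0,):
  a=np.linspace(0,1.57,n+1)
  X=np.c_[np.sin(a),-np.cos(a)]*.045
  for i in range(n):
    d=X[i+1]-X[i]; y=np.pi/2+a[i]
    print(i, d@[np.cos(y),np.sin(y)], d@[np.sin(y),-np.cos(y)], -(a[1]))
E
```

```text
clock: 6.65
tcp_pos: [0.4958, -0.1668, 0.0882]
ee_rot: [3.141, 0.0, 1.571]
wrist_force: [-0.1, -0.7, -0.1]
opening: 0.359
grip_force: 0.0
[ 0.4964 -0.1671  0.0889] [3.1393 0.0005 1.5706] [-0.0762  0.1081  0.5766]
[ 0.4966 -0.1671  0.0893] [3.1384 0.0006 1.5707] [-0.1769  0.2556  0.9507]
[ 0.4967 -0.167   0.0893] [3.1381 0.0005 1.5708] [ 0.1641 -0.1848 -0.0614]
0 0.0004575716129528177 0.006400943163688725 -0.14272727272727273
1 0.00045757161295282233 0.006400943163688726 -0.14272727272727273
2 0.00045757161295281555 0.006400943163688727 -0.14272727272727273
3 0.0004575716129528195 0.006400943163688723 -0.14272727272727273
4 0.0004575716129528205 0.0064009431636887215 -0.14272727272727273
5 0.0004575716129528171 0.006400943163688729 -0.14272727272727273
6 0.00045757161295282016 0.006400943163688723 -0.14272727272727273
7 0.0004575716129528169 0.006400943163688725 -0.14272727272727273
8 0.00045757161295282466 0.0064009431636887285 -0.14272727272727273
9 0.0004575716129528169 0.006400943163688719 -0.14272727272727273
10 0.0004575716129528188 0.0064009431636887285 -0.14272727272727273
```

```bash

python3 -m crank '[[0,0,0,0,0,0,0.21],[0,0,0,0,0,0,0.21],[0,0,0,0,0,0,0.21]]'
python3 -m crank '[[0.0005,0.0064,0,0,0,-0.143,0.21],[0.0005,0.0064,0,0,0,-0.143,0.21],[0.0005,0.0064,0,0,0,-0.143,0.21],[0.0005,0.0064,0,0,0,-0.143,0.21],[0.0005,0.0064,0,0,0,-0.143,0.21]]'
python3 -m crank '[[0.0005,0.0064,0,0,0,-0.143,0.21],[0.0005,0.0064,0,0,0,-0.143,0.21],[0.0005,0.0064,0,0,0,-0.143,0.21],[0.0005,0.0064,0,0,0,-0.143,0.21],[0.0005,0.0064,0,0,0,-0.143,0.21]]'
python3 -m crank '[[0.0005,0.0064,0,0,0,-0.143,0.21],[0,0.002,0,0,0,0,0.21],[0,0,0,0,0,0,0.21]]'
python3 - <<'E'
from h import *
P=[robot.snapshot(n) for n in("wrist","side","top")]
for p in P: print([ (np.round(r["pixel"]),atz(p,r["pixel"],.0925)) for q in("peg","pivot") for r in robot.tip_of(p,q)[:1]])
cv2.imwrite("pics/w4.png",cv2.hconcat([P[1]["image"][200:400,340:540].repeat(2,0).repeat(2,1),P[2]["image"][100:300,360:560].repeat(2,0).repeat(2,1)]))
E
```

```text
clock: 7.1
tcp_pos: [0.4956, -0.1664, 0.088]
ee_rot: [3.141, -0.0, 1.571]
wrist_force: [0.1, 0.5, -0.5]
opening: 0.227
grip_force: 0.0
clock: 7.6
tcp_pos: [0.5242, -0.1553, 0.0875]
ee_rot: [-3.141, -0.001, 2.291]
wrist_force: [-1.3, -0.3, -1.3]
opening: 0.208
grip_force: 0.5
clock: 8.1
tcp_pos: [0.5392, -0.1279, 0.0875]
ee_rot: [-3.141, -0.001, 3.006]
wrist_force: [-1.4, -2.1, -0.5]
opening: 0.208
grip_force: 0.5
clock: 8.4
tcp_pos: [0.5399, -0.1193, 0.0876]
ee_rot: [3.141, 0.0, 3.141]
wrist_force: [0.3, 0.3, -0.1]
opening: 0.207
grip_force: 0.0
[(array([300., 317.]), array([ 0.5409, -0.1205,  0.0925])), (array([199., 315.]), array([ 0.4963, -0.1212,  0.0925]))]
[(array([287., 403.]), array([ 0.544 , -0.1231,  0.0925])), (array([298., 379.]), array([ 0.4955, -0.1182,  0.0925]))]
[(array([240., 422.]), array([ 0.4931, -0.1125,  0.0925]))]
```

View pics/w4.png

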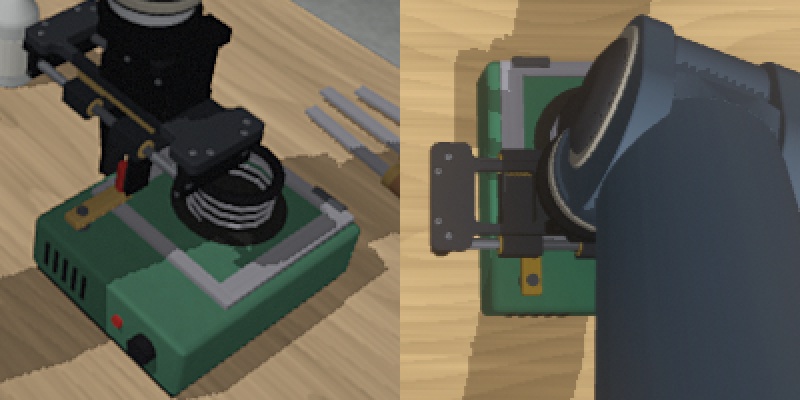

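The bar now lies along +x, over the frame, with the peg at (180,122) in the left crop. I'll push it lightly onto the stop, then rise.

```bash

python3 -m crank '[[0,0.003,0,0,0,0,0.21],[0,0.002,0,0,0,0,0.21],[0,0,0,0,0,0,0.21]]'
python3 -m crank '[[0,-0.004,0,0,0,0,0.21],[0,0,0,0,0,0,0.35],[0,0,0,0,0,0,0.35]]' >/dev/null
python3 -m crank '[[0,0,-0.03,0,0,0,0.35],[0,0,-0.045,0,0,0,1],[0,0,-0.045,0,0,0,1],[0,0,-0.045,0,0,0,1],[0,0,-0.045,0,0,0,1]]'
python3 - <<'E'
from h import *
p=robot.snapshot("wrist")
for q in Q:
    for r in robot.tip_of(p,q)[:3]: print(q,round(r["p"],2),np.round(r["pixel"]),atz(p,r["pixel"],H[q]))
E
```

```text
clock: 9.15
tcp_pos: [0.5399, -0.1186, 0.0876]
ee_rot: [-3.136, 0.001, 3.141]
wrist_force: [0.6, -9.9, -3.3]
opening: 0.207
grip_force: 4.5
clock: 9.95
tcp_pos: [0.5396, -0.1172, 0.2995]
ee_rot: [3.141, 0.0, -3.138]
wrist_force: [0.1, 0.7, 0.7]
opening: 0.624
grip_force: 0.0
amber_flask_mid 0.92 [131. 556.] [0.4691 0.1138 0.0675]
amber_flask_mid 0.56 [222. 271.] [ 0.5612 -0.1678  0.0675]
green_flask_mid 0.72 [224. 273.] [ 0.5627 -0.1663  0.0675]
glue_mid 0.6 [272. 541.] [0.6157 0.1227 0.065 ]
mixer 0.57 [224. 272.] [ 0.5795 -0.1751  0.    ]
pivot 0.71 [160. 314.] [ 0.4956 -0.1226  0.0925]
peg 0.84 [208. 316.] [ 0.5408 -0.1214  0.0925]
```

```bash

python3 -m crank '[[0.012,0.039,0,0,0,0,1],[0.012,0.039,0,0,0,0,1],[0.012,0.039,0,0,0,0,1],[0.012,0.039,0,0,0,0,1],[0.012,0.039,0,0,0,0,1]]' >/dev/null
python3 -m crank '[[0.011,0.037,0,0,0,0,1],[0,0,0.045,0,0,0,1],[0,0,0.045,0,0,0,1],[0,0,0,0,0,0,1]]'
python3 - <<'E'
from h import *
p=robot.snapshot("wrist");s=robot.get_state();print(s["tcp_pos"],s["joint_pos"])
cv2.imwrite("pics/w5.png",p["image"])
for q in Q[:1]:
    for r in robot.tip_of(p,q)[:3]: print(q,round(r["p"],2),np.round(r["pixel"]),atz(p,r["pixel"],H[q]))
    for r in robot.cut_out(p,q)[:3]: 
        m=r["pixels"]; ys,xs=np.where(m); print(r["p"],r["pixel"],ys.min(),ys.max(),xs.min(),xs.max())
E
```

```text
clock: 11.3
tcp_pos: [0.4636, 0.1126, 0.2019]
ee_rot: [-3.137, -0.013, -3.139]
wrist_force: [-1.0, -0.3, -0.8]
opening: 1.003
grip_force: 0.0
[0.4662 0.113  0.2052] [-0.5233  0.1689  0.2236  2.0093 -0.0443  0.9754  1.2952]
amber_flask_mid 0.79 [231. 319.] [0.4671 0.1112 0.0675]
amber_flask_mid 0.77 [ 47. 376.] [0.3348 0.151  0.0675]
amber_flask_mid 0.57 [ 72. 218.] [0.3512 0.0388 0.0675]
0.76 [222.1, 319.4] 179 274 276 362
0.75 [75.8, 226.4] 26 128 165 277
0.57 [52.9, 373.9] 0 108 324 420
```

View pics/w5.png

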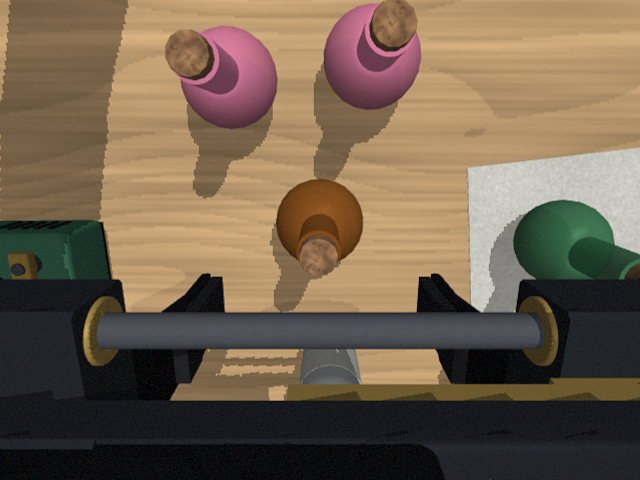

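The amber flask at (225,319) is centred between the fingers. Descending to the neck and gripping.

```bash

python3 -m crank '[[0,0,0.04,0,0,0,1],[0,0,0.04,0,0,0,1],[0,0,0.03,0,0,0,1],[0,0,0.012,0,0,0,1],[0,0,0,0,0,0,1]]'
python3 -m crank '[[0,0,0,0,0,0,0],[0,0,0,0,0,0,0],[0,0,0,0,0,0,0],[0,0,0,0,0,0,0],[0,0,0,0,0,0,0]]'
python3 -m crank '[[0,0,0,0,0,0,0],[0,0,0,0,0,0,0]]'
```

```text
clock: 11.95
tcp_pos: [0.4691, 0.1137, 0.0859]
ee_rot: [3.142, 0.0, -3.14]
wrist_force: [-0.0, -0.4, -1.0]
opening: 0.997
grip_force: 0.0
clock: 12.45
tcp_pos: [0.4687, 0.1138, 0.086]
ee_rot: [3.141, 0.001, -3.139]
wrist_force: [-0.1, -0.3, 0.4]
opening: 0.629
grip_force: 0.0
clock: 12.65
tcp_pos: [0.4684, 0.1137, 0.0855]
ee_rot: [3.141, -0.0, -3.139]
wrist_force: [-0.1, -0.8, 0.1]
opening: 0.449
grip_force: 0.0
```

```bash

python3 -m crank '[[0,0,0,0,0,0,0],[0,0,0,0,0,0,0],[0,0,0,0,0,0,0]]'
python3 -m crank '[[0,0,-0.02,0,0,0,0],[0,0,-0.03,0,0,0,0],[0,0,-0.04,0,0,0,0],[0,0,-0.04,0,0,0,0],[0,0,-0.03,0,0,0,0]]'
python3 -m crank '[[0,0,-0.01,0,0,0,0],[0,0,0,0,0,0,0]]'
python3 - <<'E'
from h import *
P=[robot.snapshot(n) for n in("wrist","side","top")];s=robot.get_state();t=s["tcp_pos"];print(t)
for p in P:
  for q in("amber_flask_mid","cradle_ring"):
    for r in robot.tip_of(p,q)[:3]: print(q,round(r["p"],2),np.round(r["pixel"]),atz(p,r["pixel"],t[2]-.0185 if q[0]=="a" else .103))
  print("exp",proj(p,np.array(t)-[0,0,.0185]))
p=P[2]
for r in robot.cut_out(p,"cradle_ring")[:1]:
    m=r["pixels"].astype(np.uint8);c=max(cv2.findContours(m,0,2)[0],key=cv2.contourArea);(x,y),R=cv2.minEnclosingCircle(c);print("ringfit",atz(p,[y,x],.103),R)
cv2.imwrite("pics/w6.png",cv2.hconcat([P[0]["image"][:,100:500],P[1]["image"][140:380,180:380].repeat(2,0).repeat(2,1)]))
E
```

```text
clock: 12.95
tcp_pos: [0.4683, 0.1136, 0.0854]
ee_rot: [-3.141, -0.0, -3.139]
wrist_force: [-0.6, -0.6, -1.2]
opening: 0.327
grip_force: 29.9
clock: 13.45
tcp_pos: [0.4686, 0.1137, 0.2477]
ee_rot: [3.141, 0.002, -3.139]
wrist_force: [0.6, 0.2, -2.0]
opening: 0.324
grip_force: 29.8
clock: 13.65
tcp_pos: [0.4687, 0.1138, 0.2561]
ee_rot: [3.141, 0.002, -3.139]
wrist_force: [-0.1, 0.5, -2.1]
opening: 0.327
grip_force: 29.8
[0.4671 0.1134 0.2534]
amber_flask_mid 0.88 [ 73. 231.] [0.3738 0.0748 0.2349]
amber_flask_mid 0.78 [277. 320.] [0.4694 0.1142 0.2349]
amber_flask_mid 0.55 [ 51. 369.] [0.3647 0.135  0.2349]
exp [273.0994 318.5304]
amber_flask_mid 0.73 [166. 281.] [0.4628 0.1079 0.2349]
amber_flask_mid 0.71 [291. 253.] [ 0.2758 -0.1106  0.2349]
amber_flask_mid 0.69 [258. 209.] [ 0.2603 -0.0247  0.2349]
cradle_ring 0.74 [287. 462.] [ 0.6135 -0.1836  0.103 ]
exp [163.4197 281.1416]
cradle_ring 0.82 [166. 459.] [ 0.6095 -0.1693  0.103 ]
exp [247.2514 271.5936]
ringfit [ 0.6047 -0.1717  0.103 ] 26.979393005371094
```

View pics/w6.png

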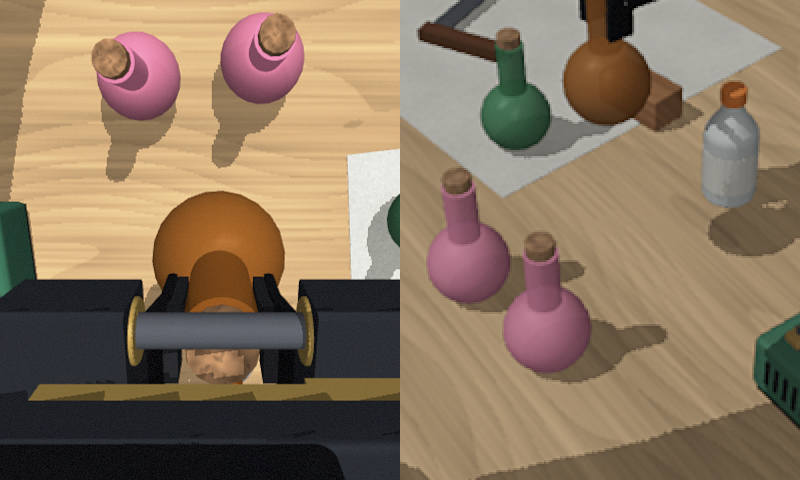

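The flask is held upright, its neck between the pads (wrist crop about (270,220)), and it hangs clear of everything. Moving over the ring.

```bash

python3 -m crank '[[-0.0175,-0.036,0,0,0,0,0],[-0.0175,-0.036,0,0,0,0,0],[-0.0175,-0.036,0,0,0,0,0],[-0.0175,-0.036,0,0,0,0,0],[-0.0175,-0.036,0,0,0,0,0]]' >/dev/null
python3 -m crank '[[-0.0175,-0.036,0,0,0,0,0],[-0.0175,-0.036,0,0,0,0,0],[-0.0175,-0.036,0,0,0,0,0],[0,0,0.035,0,0,0,0],[0,0,0,0,0,0,0]]'
python3 - <<'E'
from h import *
P=[robot.snapshot(n) for n in("wrist","side","top")];s=robot.get_state();t=s["tcp_pos"];print(t)
for p in P:
  for q in("amber_flask_mid","cradle_ring","peg","pivot","mixer"):
    for r in robot.tip_of(p,q)[:1]: print(q,round(r["p"],2),np.round(r["pixel"]),atz(p,r["pixel"],t[2]-.0185 if q[0]=="a" else H[q]))
  print("exp",proj(p,np.array(t)-[0,0,.0185]),proj(p,[.61,-.176,.103]))
cv2.imwrite("pics/w7.png",cv2.hconcat([P[0]["image"][:,100:500],P[1]["image"][140:380,340:540].repeat(2,0).repeat(2,1)]))
E
```

```text
clock: 15.15
tcp_pos: [0.6062, -0.1742, 0.2158]
ee_rot: [3.14, -0.009, 3.141]
wrist_force: [-1.3, 0.1, -3.1]
opening: 0.324
grip_force: 29.8
[ 0.6095 -0.1729  0.2211]
amber_flask_mid 0.71 [274. 318.] [ 0.6018 -0.175   0.2026]
peg 0.67 [140. 393.] [ 0.5409 -0.122   0.0925]
pivot 0.58 [ 70. 398.] [ 0.4944 -0.1205  0.0925]
mixer 0.86 [176. 318.] [ 0.5763 -0.1753  0.    ]
exp [288.7272 322.1888] [237.3917 317.1985]
amber_flask_mid 0.94 [258. 212.] [0.2782 0.0072 0.2026]
cradle_ring 0.87 [289. 459.] [ 0.6071 -0.1848  0.103 ]
peg 0.48 [288. 460.] [ 0.6194 -0.1776  0.0925]
pivot 0.77 [298. 382.] [ 0.4991 -0.1211  0.0925]
mixer 0.93 [336. 428.] [ 0.569  -0.1719  0.    ]
exp [236.9835 466.3195] [284.8751 456.4592]
amber_flask_mid 0.96 [330. 326.] [0.3615 0.0421 0.2026]
peg 0.84 [212. 427.] [ 0.5374 -0.1207  0.0925]
pivot 0.9 [239. 427.] [ 0.4945 -0.1202  0.0925]
mixer 0.74 [200. 443.] [ 0.5727 -0.1722  0.    ]
exp [148.9838 482.9547] [165.4832 462.9318]
```

View pics/w7.png

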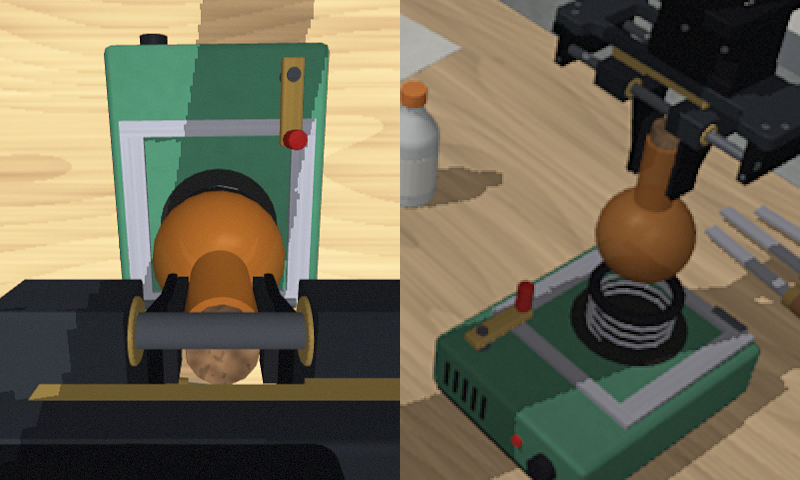

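The ball hangs above the ring (side crop: ball (645,235), ring (637,300)), and the turnbutton lies over the frame. I'll check the lateral alignment in numbers.

```bash

python3 - <<'E'
from h import *
p=robot.snapshot("side");s=robot.get_state();t=np.array(s["tcp_pos"]);print(t,s["ee_rot"],s["wrist_force"])
hsv=cv2.cvtColor(p["image"],cv2.COLOR_BGR2HSV)
m=cv2.inRange(hsv,(8,150,40),(20,255,230));m[:, :400]=0;m[:,500:]=0;m[:238]=0;m[:190]=0
m=cv2.morphologyEx(m,2,np.ones((3,3)))
c=max(cv2.findContours(m,0,2)[0],key=cv2.contourArea);pts=c[:,0,:]
(x,y),R=cv2.minEnclosingCircle(c);print("ball px",y,x,R,"at z",atz(p,[y,x],t[2]-.0535),"exp",proj(p,t-[0,0,.0535]))
k=robot.cut_out(p,"cradle_ring")[0]["pixels"];ys,xs=np.where(k);print("ring",ys.min(),ys.max(),xs.min(),xs.max(), "cols exp")
g=p["image"].max(2)<45; g[:,:415]=0;g[:,500:]=0
r=[ (row,np.where(g[row])[0][[0,-1]]) for row in range(280,300,3) if g[row].any()];print(r)
a=np.linspace(0,6.28,100)
P=np.array([proj(p,[.6105+.039*np.cos(b),-.1757+.039*np.sin(b),.103]) for b in a]);print("exp ring cols",P[:,1].min(),P[:,1].max(),"rows",P[:,0].min(),P[:,0].max())
E
```

```text
[ 0.609  -0.174   0.2204] [ 3.1415 -0.0001 -3.1395] [-0.9588 -0.7184 -1.816 ]
ball px 255.65396118164062 464.118896484375 24.710002899169922 at z [ 0.6103 -0.1765  0.1669] exp [255.076  462.3456]
ring 270 313 433 482 cols exp
[(280, array([434, 478])), (283, array([434, 480])), (286, array([430, 481])), (289, array([427, 481])), (292, array([426, 481])), (295, array([425, 499])), (298, array([425, 481]))]
exp ring cols 432.13615554656127 481.2097851010549 rows 267.9818975384438 302.4335904716265
```

Aligned to within about 2 mm. Lowering to just above the seat, then pressing in small steps.

```bash

python3 -m crank '[[-0.001,-0.001,0.015,0,0,0,0],[0,0,0.012,0,0,0,0],[0,0,0.005,0,0,0,0],[0,0,0.003,0,0,0,0],[0,0,0,0,0,0,0]]'
python3 -m crank '[[0,0,0.003,0,0,0,0],[0,0,0.003,0,0,0,0],[0,0,0.003,0,0,0,0],[0,0,0,0,0,0,0]]'
```

```text
clock: 16.65
tcp_pos: [0.6099, -0.1749, 0.1849]
ee_rot: [3.141, -0.001, -3.139]
wrist_force: [0.4, 0.6, -1.5]
opening: 0.328
grip_force: 29.8
clock: 17.05
tcp_pos: [0.6111, -0.1745, 0.1773]
ee_rot: [3.141, 0.003, -3.139]
wrist_force: [0.7, 2.1, 4.1]
opening: 0.324
grip_force: 29.9
```

```bash

python3 -m crank '[[0,0,0.003,0,0,0,0],[0,0,0.003,0,0,0,0],[0,0,0.003,0,0,0,0],[0,0,0,0,0,0,0]]'
python3 -m crank '[[0,0,0.003,0,0,0,0],[0,0,0.002,0,0,0,0],[0,0,0.002,0,0,0,0],[0,0,0,0,0,0,0]]'
python3 - <<'E'
from h import *
P=[robot.snapshot(n) for n in("side","wrist")];s=robot.get_state();print(s["tcp_pos"],s["ee_rot"],s["wrist_force"],s["grip_force"])
cv2.imwrite("pics/w8.png",cv2.hconcat([P[1]["image"][:,100:500],P[0]["image"][180:420,350:550].repeat(2,0).repeat(2,1)]))
E
```

```text
clock: 17.45
tcp_pos: [0.6113, -0.1745, 0.1687]
ee_rot: [3.141, 0.003, -3.139]
wrist_force: [2.0, 2.2, 7.8]
opening: 0.329
grip_force: 29.9
clock: 17.85
tcp_pos: [0.6114, -0.1746, 0.1623]
ee_rot: [3.141, 0.003, -3.139]
wrist_force: [0.3, 3.2, 10.1]
opening: 0.327
grip_force: 29.9
[ 0.6114 -0.1746  0.1625] [ 3.1409  0.0034 -3.1389] [-0.453   3.4863  9.6205] 29.916005154373124
```

View pics/w8.png

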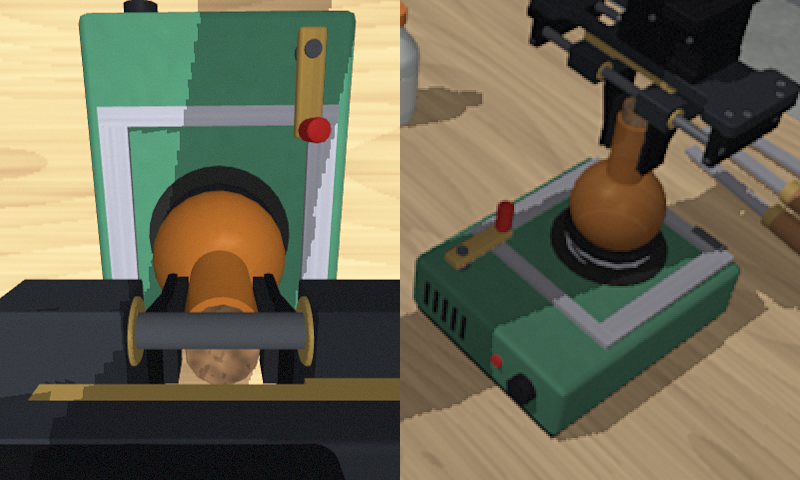

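The flask sits upright in the ring and the ring is nearly down (side crop (610,255)). I'll press on gently until it meets the stop.

```bash

python3 -m crank '[[0,0,0.002,0,0,0,0],[0,0,0,0,0,0,0],[0,0,0,0,0,0,0]]'
python3 -m crank '[[0,0,0.001,0,0,0,0],[0,0,0,0,0,0,0],[0,0,0,0,0,0,0]]'
```

```text
clock: 18.25
tcp_pos: [0.6115, -0.1746, 0.1607]
ee_rot: [3.141, 0.004, -3.139]
wrist_force: [0.2, 2.6, 10.0]
opening: 0.324
grip_force: 29.9
clock: 18.55
tcp_pos: [0.6115, -0.1746, 0.1597]
ee_rot: [3.141, 0.004, -3.139]
wrist_force: [-0.5, 3.2, 10.8]
opening: 0.33
grip_force: 29.9
```

```bash

python3 -m crank '[[0,0,0.0015,0,0,0,0],[0,0,0,0,0,0,0],[0,0,0,0,0,0,0]]'
python3 -m crank '[[0,0,0.001,0,0,0,0],[0,0,0,0,0,0,0],[0,0,0,0,0,0,0]]'
```

```text
clock: 18.85
tcp_pos: [0.6118, -0.1747, 0.1596]
ee_rot: [3.141, 0.005, -3.139]
wrist_force: [-2.0, 3.7, 16.7]
opening: 0.326
grip_force: 30.1
clock: 19.15
tcp_pos: [0.612, -0.1748, 0.1595]
ee_rot: [3.141, 0.005, -3.139]
wrist_force: [-3.6, 4.0, 21.4]
opening: 0.327
grip_force: 30.1
```

It is on the stop: the force rises with no further travel and nothing slips. Handing in.

```bash
python3 -c "
from cell import robot
s=robot.get_state();print(s['tcp_pos'],s['wrist_force'],s['grip_force']);print(robot.sign_off())"
```

```text
[ 0.6120072  -0.17482354  0.15946086] [-3.57052486  4.02241619 21.38668605] 30.12897399952635
the job is handed in; nothing more can be done
None
```

I handed the job in with the turnbutton turned in against its stop and the amber flask upright in the ring. The arm is still holding the flask pressed down on the stop at about 23 N, but the sign-off returned no verdict.

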